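Close the air gap of the inductor rig with ferrite blocks and hold it shut

ROBOT

A 6-joint arm with a two-finger parallel gripper is mounted at the origin on the work surface. World frame = base frame: x ahead of the robot, y to its left, z up, the work surface at z = 0. Lengths are in m, angles in rad, forces in N, time in s.
With the tool pointing down it reaches from about 0.4 to 0.825 m from the base axis. Payload 7 kg.
Tool frame: the origin (TCP) lies on the centre line of the jaws, within the pads' length; the fingertips stand 19 mm ahead of it and the grasp point (between the pads) is the TCP; z points along the fingers, y is the line along which they close (so a half turn about z gives the same grasp; the last joint's range is limited). The gripper opens to 88 mm and grips with 3 to 60 N. Pads are 19 mm wide; open, the fingers measure 130 mm over their backs; the gripper's body (78 mm by 193 mm) begins 47 mm behind the grasp point.
Start: joints at [-0.943, 0.359, 0.012, 0, -1.224, -0.288], TCP at [0.225, -0.636, 0.246] pointing down, gripper open.
Joint ranges: [-3.07, 3.07], [-1.43, 2.12], [-1.02, 1.25], [-3.03, 1.67], [-3.05, -0], [-3.03, 3.03]. Speed limits (rad/s): [2.39, 2.39, 3.01, 3.14, 3.14, 3.14].

INTERFACE

Orientations are given as a unit quaternion [w, x, y, z].
In Python, from station import bot gives the robot as it stands. The module is installed in compiled form; this text tells all that it offers.
- The arm moves only by the tool jog_arm, never from a script. Its argument "targets" is a list of rows, each an object with "fingers": the opening in per cent of the stroke, from 0 (shut) to 100 (fully open); "delta_pos": the shift along the world's x, y, z in m, a list of three; "rotation": the turn, a rotation vector about the world's x, y, z in rad, a list of three. A call has 1 to 20 rows; each row is the pose to reach, as a shift and turn from the pose commanded when the call began; what a row does not reach only later rows make up. A row lasts 1/8 s, in which the tool goes at most 62.5 mm and 10.7 degrees, less where a joint would pass 70% of its speed; a pose out of reach is approached as far as the arm can. A call with a gripper value outside its range is refused whole. The fingers move at their own pace and stop on an object; "newtons" is the grip in N (left out, the last holds). Time passes only in rows, so rows that repeat a pose let the fingers close. It gives the time, the measured TCP pose, the force, the opening and the grip force at its end, in the units of the state.
- bot.read_state(): the state, without advancing time (a new reading comes with each control period).
- bot.snapshot(name): name is "side" or "top" or "wrist"; returns the picture (480x640x3 uint8, blue, green, red); there is no depth.
- bot.get_calibration(name): a dict with "intrinsics" (3x3 intrinsics, pixels), "origin" and "rotation" of the camera in the world; the wrist camera has in their place "hand_eye" (4x4, takes a point from camera to tool coordinates, whose origin is the TCP and whose axes are the flange's). Camera axes: x right, y up, looking along -z (the intrinsics and any distortion apply to the point x, -y, -z); pixel columns grow to the right and rows downward; lengths in m; the calibration is good to about 2 mm. A picture is of the moment at which its call begins: read the wrist's pose just before it. get_calibration takes no time and is no camera call.
- bot.job_done(): hands the job in; it is judged then, once.
Trained networks look in the newest picture that a camera, given by its name, has taken for a name from the list of things; names that differ only in an ending like _2 or _b are one class to them, and where a whole thing is asked for, a point or a joint stands for the part that bears it (a point fixed in the world has none). Each returns a list of dicts, best first, with "score" (0 to 1); they miss things now and then, are a little off and sometimes report something else, mostly with a low value. They report only what shows in the picture. A call takes as long as a camera call. They do not tell look-alikes from the thing itself.
- bot.search_frame(camera, thing): "box" ([left, top, width, height] in pixels, round what is visible of it).
- bot.trace(camera, thing): "region" (480x640 bool, what is visible of it) and "box" ([left, top, width, height] in pixels, round what is visible of it).
- bot.mark_of(camera, thing): "point" ([column, row] in pixels: a listed point, or the origin of a listed thing).
The state is a dict: "time": time; "joints": joint angles; "joint_velocities": joint speeds; "tau": joint torques, N m; "tcp_pos": TCP position; "ee_rot": TCP orientation; "wrist_force": force on the tool from outside, world axes, zero at the start; "ft_torque": the same for the moment, N m; "grip_width": finger opening in m; "grip_force": force on a finger pad.
Only numpy, scipy, OpenCV 4.12 (cv2) and the standard library are available. Lean on these libraries where they do the work, as an engineer would, in place of code of your own. Each camera call takes 0.05 s, during which the arm holds its last target. There are 200 camera calls.

TASK

Fill the gap of the inductor rig with ferrite blocks from the tray: stand them upright side by side between the fixed core and the sliding jaw, adding blocks until pushing the jaw by its handle squeezes the row tight before the jaw reaches the end of its travel. The jaw springs back, so finish while holding: keep pushing the handle with your fingers, light but firm, so that the row stays clamped, with your fingers off the blocks. The ferrite is brittle, so do not press hard; leave spare blocks standing in the tray and leave everything else alone.

Things in the scene. Friction and masses are not known exactly. Their poses are not given: they have to be found in the camera images.
- rig: inductor test rig, fixed: aluminium plate 100 (its x) x 300 (its y) x 12 mm; origin at the centre of its underside. The gap runs along its y: sliding jaw on the -y side, fixed core with copper coil on the +y side. The plate's top is the gap's floor, with a 14 mm high rail along each side (inner faces 60 mm apart, centred on x = 0). The gap's width varies: two or three blocks are needed.
- jaw (a joint): travel of the sliding jaw in m: 0 = sprung fully open, up to its hard stop at 0.032 when pushed along the rig's +y. A light spring (1.2 N at 0, 5 N at the stop, plus 0.5 N friction) returns it when let go. If it runs to 0.032 the row is still loose and another block is needed.
- jaw_face (a point): centre of the jaw's flat vertical core face (50 mm wide, 40 mm high) that looks to the rig's +y; 20 mm above the plate's top; its axes are the rig's; moves with the jaw
- jaw_handle (a point): the jaw's upright grey push handle, a plate 44 mm wide (rig x) and 8 mm thick (rig y), free-standing from 53 to 96 mm above the table. The point is the middle of its top edge, 34 mm behind the jaw face (towards -y); push on the flat face that looks to -y, 4 mm from this point. Moves with the jaw.
- pole_face (a point): centre of the fixed core's flat vertical face (50 mm wide, 40 mm high) that looks to the rig's -y, 20 mm above the plate's top; axes as the rig's. The open gap is the distance from jaw_face to here. The fixed core and coil behind the face are at most 58 mm above the table.
- pole: the fixed core with coil; origin at the lower edge of its face (pole_face is 20 mm above it), does not move
- tray: fixed grey plastic tray, 68 mm (x) by 146 mm (y), with four open-topped slots in a row along its y at 34 mm pitch; the slot floors are 5 mm and the slot walls 18 mm above the table; origin at the centre of its underside
- block1: one of four like dark ferrite blocks, 50 (x) x 20 (y, thickness) x 40 mm tall, upright in a tray slot, about 0.2 kg; on top a centred black tab to hold it by, 16 (x) x 8 (y) x 34 mm tall (74 mm overall). Origin: centre of the underside. Held across the tab's 16 mm (fingers on its x sides), the fingers clear the tabs of blocks standing face to face with it.
- block2: one of four like dark ferrite blocks, 50 (x) x 20 (y, thickness) x 40 mm tall, upright in a tray slot, about 0.2 kg; on top a centred black tab to hold it by, 16 (x) x 8 (y) x 34 mm tall (74 mm overall). Origin: centre of the underside. Held across the tab's 16 mm (fingers on its x sides), the fingers clear the tabs of blocks standing face to face with it.
- block3: one of four like dark ferrite blocks, 50 (x) x 20 (y, thickness) x 40 mm tall, upright in a tray slot, about 0.2 kg; on top a centred black tab to hold it by, 16 (x) x 8 (y) x 34 mm tall (74 mm overall). Origin: centre of the underside. Held across the tab's 16 mm (fingers on its x sides), the fingers clear the tabs of blocks standing face to face with it.
- block4: one of four like dark ferrite blocks, 50 (x) x 20 (y, thickness) x 40 mm tall, upright in a tray slot, about 0.2 kg; on top a centred black tab to hold it by, 16 (x) x 8 (y) x 34 mm tall (74 mm overall). Origin: centre of the underside. Held across the tab's 16 mm (fingers on its x sides), the fingers clear the tabs of blocks standing face to face with it.
- breadboard: bystander: blue prototyping base, 110 x 170 x 20 mm, with binding posts; to be left alone
- board: bystander: small yellow circuit board, 80 x 100 x 22 mm; to be left alone
- mouse: bystander: black computer mouse, 100 x 58 x 32 mm; to be left alone
- screwdriver: bystander: screwdriver lying flat; to be left alone
- pen: bystander: pen, 168 mm long, lying flat; to be left alone
- meter: bystander: grey hand-held meter lying flat, 150 x 80 x 44 mm; to be left alone
- bottle: bystander: water bottle, 64 mm across and 190 mm tall, standing; to be left alone
Mind the look-alikes: they are no part of the job. What is shaped like the block3 but green is not meant.

How it is judged:
On the way:
1. a ferrite block stands upright in the gap, let go, with the jaw still open ((((x of block1 in the frame of rig between -0.012 and 0.012 m and y of block1 in the frame of jaw_face above 0.005 m and y of block1 in the frame of pole_face below -0.005 m and z of block1 in the frame of rig below 0.0145 m and angle between block1's own z axis and vertical below 0.12 rad and angle between the y axis of block1 and the y axis of rig, either way round below 0.12 rad) and contact force between the fingers and block1 below 0.2 N) or ((x of block2 in the frame of rig between -0.012 and 0.012 m and y of block2 in the frame of jaw_face above 0.005 m and y of block2 in the frame of pole_face below -0.005 m and z of block2 in the frame of rig below 0.0145 m and angle between block2's own z axis and vertical below 0.12 rad and angle between the y axis of block2 and the y axis of rig, either way round below 0.12 rad) and contact force between the fingers and block2 below 0.2 N) or ((x of block3 in the frame of rig between -0.012 and 0.012 m and y of block3 in the frame of jaw_face above 0.005 m and y of block3 in the frame of pole_face below -0.005 m and z of block3 in the frame of rig below 0.0145 m and angle between block3's own z axis and vertical below 0.12 rad and angle between the y axis of block3 and the y axis of rig, either way round below 0.12 rad) and contact force between the fingers and block3 below 0.2 N) or ((x of block4 in the frame of rig between -0.012 and 0.012 m and y of block4 in the frame of jaw_face above 0.005 m and y of block4 in the frame of pole_face below -0.005 m and z of block4 in the frame of rig below 0.0145 m and angle between block4's own z axis and vertical below 0.12 rad and angle between the y axis of block4 and the y axis of rig, either way round below 0.12 rad) and contact force between the fingers and block4 below 0.2 N)) and value of joint jaw below 0.004 m), for 0.1 s.
At the end, for the whole second after the job is handed in: Fingers push the jaw and it squeezes the row against the fixed core, over 3 N at each, jaw at rest. Each block stands on the plate in the gap (within 12 mm of the centre line, 0.12 rad of upright and square) or upright in the tray; fingers touch no block (((contact force between jaw and block1 above 3 N and (x of block1 in the frame of rig between -0.012 and 0.012 m and y of block1 in the frame of jaw_face above 0.005 m and y of block1 in the frame of pole_face below -0.005 m and z of block1 in the frame of rig below 0.0145 m and angle between block1's own z axis and vertical below 0.12 rad and angle between the y axis of block1 and the y axis of rig, either way round below 0.12 rad)) or (contact force between jaw and block2 above 3 N and (x of block2 in the frame of rig between -0.012 and 0.012 m and y of block2 in the frame of jaw_face above 0.005 m and y of block2 in the frame of pole_face below -0.005 m and z of block2 in the frame of rig below 0.0145 m and angle between block2's own z axis and vertical below 0.12 rad and angle between the y axis of block2 and the y axis of rig, either way round below 0.12 rad)) or (contact force between jaw and block3 above 3 N and (x of block3 in the frame of rig between -0.012 and 0.012 m and y of block3 in the frame of jaw_face above 0.005 m and y of block3 in the frame of pole_face below -0.005 m and z of block3 in the frame of rig below 0.0145 m and angle between block3's own z axis and vertical below 0.12 rad and angle between the y axis of block3 and the y axis of rig, either way round below 0.12 rad)) or (contact force between jaw and block4 above 3 N and (x of block4 in the frame of rig between -0.012 and 0.012 m and y of block4 in the frame of jaw_face above 0.005 m and y of block4 in the frame of pole_face below -0.005 m and z of block4 in the frame of rig below 0.0145 m and angle between block4's own z axis and vertical below 0.12 rad and angle between the y axis of block4 and the y axis of rig, either way round below 0.12 rad))) and ((contact force between pole and block1 above 3 N and (x of block1 in the frame of rig between -0.012 and 0.012 m and y of block1 in the frame of jaw_face above 0.005 m and y of block1 in the frame of pole_face below -0.005 m and z of block1 in the frame of rig below 0.0145 m and angle between block1's own z axis and vertical below 0.12 rad and angle between the y axis of block1 and the y axis of rig, either way round below 0.12 rad)) or (contact force between pole and block2 above 3 N and (x of block2 in the frame of rig between -0.012 and 0.012 m and y of block2 in the frame of jaw_face above 0.005 m and y of block2 in the frame of pole_face below -0.005 m and z of block2 in the frame of rig below 0.0145 m and angle between block2's own z axis and vertical below 0.12 rad and angle between the y axis of block2 and the y axis of rig, either way round below 0.12 rad)) or (contact force between pole and block3 above 3 N and (x of block3 in the frame of rig between -0.012 and 0.012 m and y of block3 in the frame of jaw_face above 0.005 m and y of block3 in the frame of pole_face below -0.005 m and z of block3 in the frame of rig below 0.0145 m and angle between block3's own z axis and vertical below 0.12 rad and angle between the y axis of block3 and the y axis of rig, either way round below 0.12 rad)) or (contact force between pole and block4 above 3 N and (x of block4 in the frame of rig between -0.012 and 0.012 m and y of block4 in the frame of jaw_face above 0.005 m and y of block4 in the frame of pole_face below -0.005 m and z of block4 in the frame of rig below 0.0145 m and angle between block4's own z axis and vertical below 0.12 rad and angle between the y axis of block4 and the y axis of rig, either way round below 0.12 rad))) and contact force between the fingers and jaw above 3 N and velocity of joint jaw between -0.005 and 0.005 m/s and ((x of block1 in the frame of rig between -0.012 and 0.012 m and y of block1 in the frame of jaw_face above 0.005 m and y of block1 in the frame of pole_face below -0.005 m and z of block1 in the frame of rig below 0.0145 m and angle between block1's own z axis and vertical below 0.12 rad and angle between the y axis of block1 and the y axis of rig, either way round below 0.12 rad) or (horizontal distance between block1 and tray below 0.07 m and angle between block1's own z axis and vertical below 0.12 rad)) and ((x of block2 in the frame of rig between -0.012 and 0.012 m and y of block2 in the frame of jaw_face above 0.005 m and y of block2 in the frame of pole_face below -0.005 m and z of block2 in the frame of rig below 0.0145 m and angle between block2's own z axis and vertical below 0.12 rad and angle between the y axis of block2 and the y axis of rig, either way round below 0.12 rad) or (horizontal distance between block2 and tray below 0.07 m and angle between block2's own z axis and vertical below 0.12 rad)) and ((x of block3 in the frame of rig between -0.012 and 0.012 m and y of block3 in the frame of jaw_face above 0.005 m and y of block3 in the frame of pole_face below -0.005 m and z of block3 in the frame of rig below 0.0145 m and angle between block3's own z axis and vertical below 0.12 rad and angle between the y axis of block3 and the y axis of rig, either way round below 0.12 rad) or (horizontal distance between block3 and tray below 0.07 m and angle between block3's own z axis and vertical below 0.12 rad)) and ((x of block4 in the frame of rig between -0.012 and 0.012 m and y of block4 in the frame of jaw_face above 0.005 m and y of block4 in the frame of pole_face below -0.005 m and z of block4 in the frame of rig below 0.0145 m and angle between block4's own z axis and vertical below 0.12 rad and angle between the y axis of block4 and the y axis of rig, either way round below 0.12 rad) or (horizontal distance between block4 and tray below 0.07 m and angle between block4's own z axis and vertical below 0.12 rad)) and contact force between the fingers and block1 below 0.5 N and contact force between the fingers and block2 below 0.5 N and contact force between the fingers and block3 below 0.5 N and contact force between the fingers and block4 below 0.5 N); the arm keeps its last pose, push and grip.
It fails at once if a ferrite block is pressed with more than 60 N by the jaw (contact force between jaw and block1 above 60 N or contact force between jaw and block2 above 60 N or contact force between jaw and block3 above 60 N or contact force between jaw and block4 above 60 N).
It fails at once if a bystander is moved by more than 30 mm (distance of any of breadboard, board, mouse, screwdriver, pen, meter, bottle from where it was at the start of the episode above 0.03 m).
It also fails if it takes over 72 s, if anything falls off the work surface, if the arm or the gripper's body presses on something with over 40 N, if the wrist force passes 120 N, or if a joint passes its speed limit or range.

## Working session

There is one attempt and no reset: what is moved stays moved. The work goes in short steps, Python scripts to look and compute and a tool call to move; the robot and the scene stay as the last step left them, time stands still between calls to the robot, and variables do not carry over. Pictures are saved under pics/ and viewed, at most 10 in all, crops included, and the job is handed in when it is done.

Besides the shell and the picture viewer there is one more tool, called after ">>>" in YAML: its name, and indented under it one key for each argument. jog_arm: Moves the arm, as the interface text tells. Its arguments: {"type":"object","properties":{"targets":{"type":"array"},"newtons":{"type":"number"}},"required":["targets"]}

```bash
mkdir -p pics; python3 - <<'E'
from station import bot
import cv2
s=bot.read_state(); print(s['time'],s['tcp_pos'],s['ee_rot'])
ims=[]
for c in ['top','side']:
    im=bot.snapshot(c); cv2.imwrite(f'pics/{c}0.png',im)
    k=bot.get_calibration(c); print(c,k)
    for t in ['rig','tray','jaw_face','jaw_handle','pole_face','pole','block1']:
        print(t,[(round(d['score'],2),[round(float(v)) for v in d['point']]) for d in bot.mark_of(c,t)])
print(bot.get_calibration('wrist'))
E
```

```text
0.0 [ 0.22483234 -0.63596355  0.24461847] [-2.09367424e-04 -1.69052503e-01  9.85606692e-01  8.09882452e-04]
top {'intrinsics': array([[551.50597754,   0.        , 315.74178533],
       [  0.        , 551.50597754, 237.19534353],
       [  0.        ,   0.        ,   1.        ]]), 'origin': array([ 0.38583516, -0.01014051,  1.28243512]), 'rotation': array([ 0.70599375,  0.06313997, -0.05922757, -0.70290701])}
rig [(0.61, [408, 275])]
tray []
jaw_face [(0.89, [429, 276])]
jaw_handle [(0.82, [456, 274])]
pole_face [(0.57, [391, 268])]
pole [(0.55, [389, 273])]
block1 [(0.84, [179, 309]), (0.76, [235, 284]), (0.73, [208, 285]), (0.72, [223, 281]), (0.72, [228, 326]), (0.69, [452, 274]), (0.63, [255, 288])]
side {'intrinsics': array([[465.49180367,   0.        , 320.99401144],
       [  0.        , 465.49180367, 234.68543826],
       [  0.        ,   0.        ,   1.        ]]), 'origin': array([0.13324243, 0.74796686, 1.00385404]), 'rotation': array([-0.24984065, -0.09402673,  0.36236118,  0.89299104])}
rig [(0.56, [367, 220]), (0.29, [318, 193]), (0.21, [256, 242])]
tray [(0.77, [304, 321])]
jaw_face [(0.92, [380, 208])]
jaw_handle [(0.7, [387, 186])]
pole_face [(0.85, [362, 224]), (0.55, [199, 362])]
pole [(0.86, [361, 228])]
block1 [(0.92, [294, 335]), (0.82, [295, 370]), (0.63, [338, 339]), (0.57, [307, 318]), (0.56, [318, 309]), (0.55, [300, 325])]
{'intrinsics': array([[358.85453026,   0.        , 321.55372671],
       [  0.        , 358.85453026, 237.11536419],
       [  0.        ,   0.        ,   1.        ]]), 'hand_eye': array([[ 1.74835984e-04,  9.64452247e-01,  2.64257132e-01,
         6.97172203e-02],
       [ 9.99999867e-01, -4.01611355e-05, -5.15037995e-04,
        -5.37527041e-04],
       [-4.86116685e-04,  2.64257187e-01, -9.64452126e-01,
        -1.38762163e-01],
       [ 0.00000000e+00,  0.00000000e+00,  0.00000000e+00,
         1.00000000e+00]])}
```

View pics/top0.png

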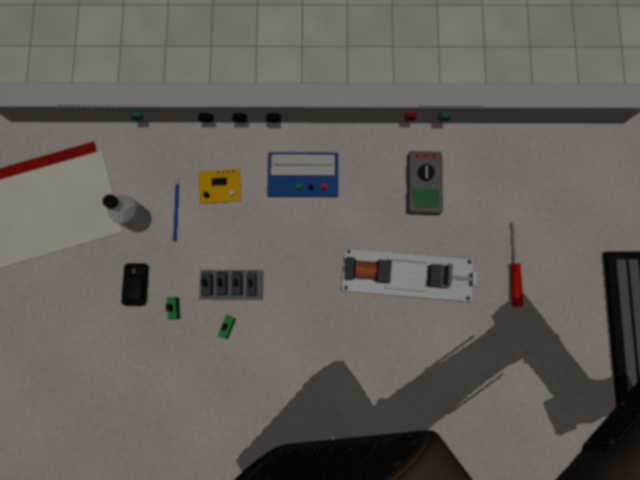

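View pics/side0.png

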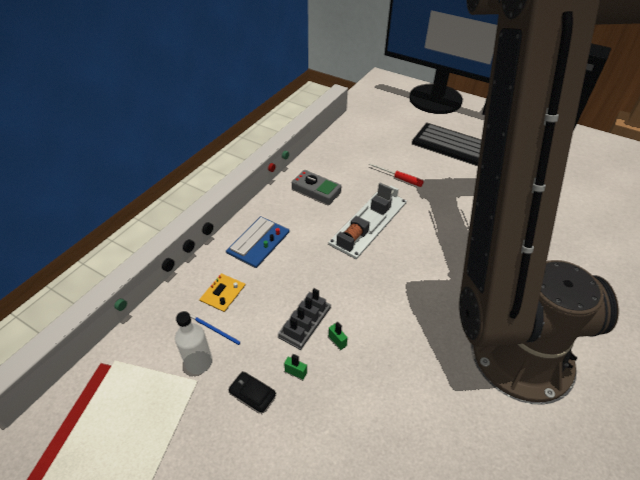

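The top view shows the rig at (408,275), with coil and core on the left and the jaw and handle on the right at (456,274). The tray holds four dark blocks at (206–253, 284). Two green look-alikes stand at (173,308) and (227,327); they are green and outside the tray, so they aren't meant.

```bash
cat > h.py <<'E'
import numpy as np, cv2
from scipy.spatial.transform import Rotation as R
from station import bot
def q(w): return R.from_quat([w[1],w[2],w[3],w[0]])
def cam(name,s=None):
    k=bot.get_calibration(name)
    if name!='wrist': return k['intrinsics'],np.array(k['origin']),q(k['rotation']).as_matrix()
    s=s or bot.read_state(); T=np.eye(4); T[:3,:3]=q(s['ee_rot']).as_matrix(); T[:3,3]=s['tcp_pos']
    M=T@k['hand_eye']; return k['intrinsics'],M[:3,3],M[:3,:3]
def ray(c,p):
    K,o,M=c; d=np.linalg.inv(K)@[p[0],p[1],1]; d=M@[d[0],-d[1],-d[2]]; return o,d/np.linalg.norm(d)
def atz(c,p,z):
    o,d=ray(c,p); return o+d*(z-o[2])/d[2]
def proj(c,P):
    K,o,M=c; v=M.T@(np.array(P)-o); u=K@[v[0],-v[1],-v[2]]; return u[:2]/u[2]
def tri(*cp):
    A=np.zeros((3,3));b=np.zeros(3)
    for c,p in cp:
        o,d=ray(c,p);m=np.eye(3)-np.outer(d,d);A+=m;b+=m@o
    return np.linalg.solve(A,b)
E
python3 - <<'E'
from h import *
np.set_printoptions(precision=4,suppress=True)
im=cv2.imread('pics/top0.png'); t=cam('top'); s=cam('side')
hs=cv2.cvtColor(im,cv2.COLOR_BGR2HSV)
bot.snapshot('top'); 
for n,z in [('rig',.012),('tray',.018)]:
    for d in bot.trace('top',n)[:1]:
        pts=np.argwhere(d['region'])[:,::-1].astype(np.float32)
        r=cv2.minAreaRect(pts); b=cv2.boxPoints(r); print(n,d['score'],d['box'],r); 
        for p in b: print(atz(t,p,z))
for n,a,b in [('jf',(429,276),(380,208)),('jh',(456,274),(387,186)),('pf',(391,268),(362,224))]:
    print(n,tri((t,a),(s,b)),atz(t,a,.1 if n=='jh' else .032))
print('tray',atz(s,(304,321),0),[atz(t,(x,284),.045) for x in (206,221,237,252)])
E
```

```text
rig 0.63 [338.6, 246.2, 136.7, 56.1] ((408.87591552734375, 274.98968505859375), (133.95237731933594, 45.01065444946289), 4.763641834259033)
[ 0.4809 -0.0595  0.012 ]
[ 0.5852 -0.0685  0.012 ]
[ 0.5604 -0.378   0.012 ]
[ 0.4568 -0.3647  0.012 ]
tray 0.73 [202.4, 271.0, 61.8, 29.5] ((231.0, 284.5), (29.0, 62.0), 90.0)
[0.5293 0.264  0.018 ]
[0.5299 0.1209 0.018 ]
[0.4633 0.1195 0.018 ]
[0.4627 0.2612 0.018 ]
jf [ 0.5143 -0.2628  0.0245] [ 0.5162 -0.2604  0.032 ]
jh [ 0.5163 -0.3104  0.0776] [ 0.5137 -0.3048  0.1   ]
pf [ 0.5327 -0.1775  0.0171] [ 0.5341 -0.1744  0.032 ]
tray [0.5001 0.1947 0.    ] [array([0.4947, 0.2433, 0.045 ]), array([0.4948, 0.2096, 0.045 ]), array([0.495 , 0.1736, 0.045 ]), array([0.4951, 0.1399, 0.045 ])]
```

>>> jog_arm:
  targets:
    - {"fingers": 60,"delta_pos": [0.297,0.396,0.02],"rotation": [0,0,1.15]}
    - {"fingers": 60,"delta_pos": [0.297,0.396,0.02],"rotation": [0,0,1.15]}
    - {"fingers": 60,"delta_pos": [0.297,0.396,0.02],"rotation": [0,0,1.15]}
    - {"fingers": 60,"delta_pos": [0.297,0.396,0.02],"rotation": [0,0,1.15]}
    - {"fingers": 60,"delta_pos": [0.297,0.396,0.02],"rotation": [0,0,1.15]}
    - {"fingers": 60,"delta_pos": [0.297,0.396,0.02],"rotation": [0,0,1.15]}
    - {"fingers": 60,"delta_pos": [0.297,0.396,0.02],"rotation": [0,0,1.15]}
    - {"fingers": 60,"delta_pos": [0.297,0.396,0.02],"rotation": [0,0,1.15]}
    - {"fingers": 60,"delta_pos": [0.297,0.396,0.02],"rotation": [0,0,1.15]}
    - {"fingers": 60,"delta_pos": [0.297,0.396,0.02],"rotation": [0,0,1.15]}
    - {"fingers": 60,"delta_pos": [0.297,0.396,0.02],"rotation": [0,0,1.15]}
    - {"fingers": 60,"delta_pos": [0.297,0.396,0.02],"rotation": [0,0,1.15]}

```text
time: 2.45
tcp_pos: [0.5213, -0.2414, 0.2656]
ee_rot: [-0.0, -0.677, 0.736, -0.0]
wrist_force: [-0.4, -0.7, -0.1]
grip_width: 0.0526
grip_force: 0.0
```

```bash
cat > look.py <<'E'
from h import *
import sys
np.set_printoptions(precision=4,suppress=True)
s=bot.read_state(); c=cam('wrist',s); im=bot.snapshot('wrist'); cv2.imwrite(f'pics/{sys.argv[1]}.png',im)
print(s['time'],s['tcp_pos'],s['ee_rot'],s['joints'])
for a in sys.argv[2:]:
    n,z=a.split(':'); 
    for d in bot.mark_of('wrist',n): print(n,round(d['score'],2),np.array(d['point']),atz(c,d['point'],float(z)))
E
python3 look.py w1 jaw_face:.032 jaw_handle:.096 pole_face:.032 pole:.012 rig:0
```

```text
2.45 [ 0.5213 -0.2414  0.2656] [-0.     -0.6773  0.7357 -0.    ] [-0.0932  0.1815 -0.1844  0.     -1.2049  0.0105]
jaw_face 0.67 [322. 193.] [ 0.5208 -0.2578  0.032 ]
jaw_handle 0.85 [321.  163.6] [ 0.519 -0.292  0.096]
pole_face 0.69 [323.1 273.6] [ 0.5269 -0.1684  0.032 ]
pole 0.82 [323.6 264.8] [ 0.526  -0.1715  0.012 ]
rig 0.95 [321.4 227.8] [ 0.5252 -0.2128  0.    ]
```

View pics/w1.png

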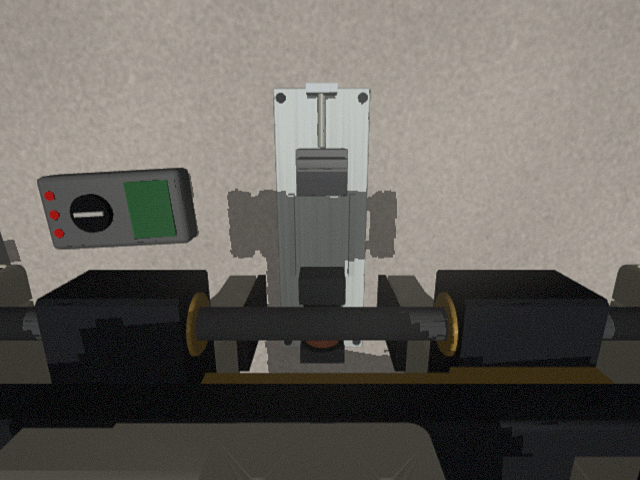

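The wrist picture shows the rig upright with the handle at (321,157). The jaw's top face edge is at row ~194 and the pole's at row ~267, with the plate edges at columns 275 and 370 on row 90.

```bash
python3 - <<'E'
from h import *
np.set_printoptions(precision=4,suppress=True)
im=cv2.imread('pics/w1.png'); c=cam('wrist')
g=cv2.GaussianBlur(cv2.cvtColor(im,cv2.COLOR_BGR2GRAY),(3,3),0).astype(float)
gx=np.gradient(g,axis=1); gy=np.gradient(g,axis=0)
# plate side edges: saturation/brightness step
for r in (110,130,150,170,185,200,225):
    L=265+np.argmax(np.abs(gx[r,265:285]));Rr=355+np.argmax(np.abs(gx[r,355:378]))
    a,b=atz(c,(L,r),.012),atz(c,(Rr,r),.012); print(r,L,Rr,a[:2],b[:2],'w',np.linalg.norm(a-b),'mid',(a+b)[:2]/2)
for x in (305,320,335):
    col=gy[:,x]; print(x,[(r,round(col[r],1)) for r in range(80,290) if abs(col[r])>6 and abs(col[r])==max(abs(col[r-2:r+3]))])
for r in (155,180,285):
    print(r,[(x,round(gx[r,x],1)) for x in range(275,375) if abs(gx[r,x])>7 and abs(gx[r,x])==max(abs(gx[r,x-2:x+3]))])
for p,z in (((322,150),.096),((322,194),.052),((322,267),.052)): print(p,atz(c,p,z))
E
```

```text
110 274 368 [ 0.564  -0.3439] [ 0.4672 -0.336 ] w 0.09712528529520097 mid [ 0.5156 -0.34  ]
130 275 368 [ 0.5652 -0.3241] [ 0.4681 -0.3162] w 0.09745249086346283 mid [ 0.5167 -0.3202]
150 276 367 [ 0.5665 -0.3038] [ 0.4701 -0.2959] w 0.0967259919422868 mid [ 0.5183 -0.2999]
170 276 366 [ 0.5689 -0.283 ] [ 0.4722 -0.2751] w 0.0970565524118409 mid [ 0.5206 -0.279 ]
185 277 366 [ 0.5697 -0.2668] [ 0.473  -0.2589] w 0.09703860316437071 mid [ 0.5213 -0.2629]
200 277 365 [ 0.5716 -0.2504] [ 0.4749 -0.2425] w 0.09701988308536644 mid [ 0.5232 -0.2465]
225 278 370 [ 0.5737 -0.2222] [ 0.4707 -0.2138] w 0.10335526572330099 mid [ 0.5222 -0.218 ]
305 [(89, np.float64(10.0)), (92, np.float64(-7.5)), (94, np.float64(7.5)), (95, np.float64(7.5)), (148, np.float64(-38.0)), (156, np.float64(-19.5)), (159, np.float64(18.5)), (167, np.float64(-8.0)), (171, np.float64(-9.0)), (172, np.float64(-9.0)), (196, np.float64(12.5)), (266, np.float64(-22.5))]
320 [(83, np.float64(12.0)), (91, np.float64(-25.5)), (92, np.float64(-25.5)), (147, np.float64(-19.5)), (156, np.float64(-18.0)), (159, np.float64(19.0)), (171, np.float64(-11.5)), (196, np.float64(11.0)), (266, np.float64(-21.5))]
335 [(83, np.float64(11.5)), (92, np.float64(-43.5)), (95, np.float64(34.0)), (99, np.float64(13.0)), (148, np.float64(-35.0)), (156, np.float64(-19.5)), (159, np.float64(20.5)), (167, np.float64(-6.5)), (171, np.float64(-10.5)), (195, np.float64(33.0)), (198, np.float64(-23.0)), (266, np.float64(-22.0))]
155 [(276, np.float64(18.0)), (295, np.float64(-33.0)), (347, np.float64(27.5)), (348, np.float64(27.5)), (367, np.float64(-24.5))]
180 [(277, np.float64(16.0)), (296, np.float64(-46.0)), (347, np.float64(42.0)), (366, np.float64(-20.5))]
285 [(298, np.float64(-22.0)), (345, np.float64(53.0)), (363, np.float64(-19.5))]
(322, 150) [ 0.5177 -0.3024  0.096 ]
(322, 194) [ 0.5212 -0.259   0.052 ]
(322, 267) [ 0.5274 -0.1829  0.052 ]
```

>>> jog_arm:
  targets:
    - {"fingers": 60,"delta_pos": [-0.025,0.47,0],"rotation": [0,0,0.083]}
    - {"fingers": 60,"delta_pos": [-0.025,0.47,0],"rotation": [0,0,0.083]}
    - {"fingers": 60,"delta_pos": [-0.025,0.47,0],"rotation": [0,0,0.083]}
    - {"fingers": 60,"delta_pos": [-0.025,0.47,0],"rotation": [0,0,0.083]}
    - {"fingers": 60,"delta_pos": [-0.025,0.47,0],"rotation": [0,0,0.083]}
    - {"fingers": 60,"delta_pos": [-0.025,0.47,0],"rotation": [0,0,0.083]}
    - {"fingers": 60,"delta_pos": [-0.025,0.47,0],"rotation": [0,0,0.083]}
    - {"fingers": 60,"delta_pos": [-0.025,0.47,0],"rotation": [0,0,0.083]}
    - {"fingers": 60,"delta_pos": [-0.025,0.47,0],"rotation": [0,0,0.083]}
    - {"fingers": 60,"delta_pos": [-0.025,0.47,0],"rotation": [0,0,0.083]}

```text
time: 4.0
tcp_pos: [0.4968, 0.2294, 0.2654]
ee_rot: [0.0, 0.708, -0.706, 0.0]
wrist_force: [0.6, -0.3, -0.1]
grip_width: 0.0527
grip_force: 0.0
```

```bash
python3 look.py w2 tray:0 block1:.005; python3 - <<'E'
import cv2
im=cv2.imread('pics/w2.png')[60:320,160:500]; cv2.imwrite('pics/w2c.png',cv2.resize(im,None,fx=2.2,fy=2.2))
E
```

```text
4.0 [0.4968 0.2294 0.2654] [ 0.0002  0.708  -0.7062  0.    ] [ 0.7908  0.1359 -0.2405  0.     -1.1949 -0.7883]
tray 0.72 [319.8 173.6] [0.5001 0.1959 0.    ]
block1 0.86 [319.5 123.5] [0.5004 0.1428 0.005 ]
block1 0.83 [321.3 155.4] [0.4985 0.1759 0.005 ]
block1 0.79 [407.7 177.4] [0.4031 0.1993 0.005 ]
block1 0.7 [318.1 190.7] [0.5019 0.2142 0.005 ]
block1 0.64 [365.  279.4] [0.446 0.32  0.005]
block1 0.57 [320.6 217.7] [0.4991 0.245  0.005 ]
```

View pics/w2c.png

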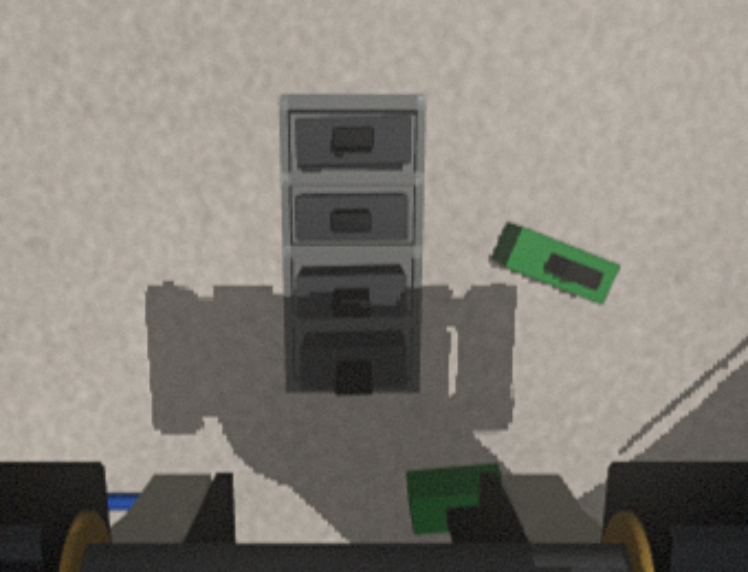

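The crop shows four dark blocks in the grey tray, with tabs at full-image (320,124), (319,160), (320,197) and (320,232). The two green look-alikes stand outside the tray, so I'm taking only the dark ones in the slots.

```bash
python3 - <<'E'
from h import *
np.set_printoptions(precision=4,suppress=True)
im=cv2.imread('pics/w2.png'); c=cam('wrist')
for y in (.143,.177,.211,.245):
    b=[(sx*.025,sy*.01,.045) for sx,sy in((-1,-1),(1,-1),(1,1),(-1,1))]
    t=[(sx*.008,sy*.004,.079) for sx,sy in((-1,-1),(1,-1),(1,1),(-1,1))]
    for P,col in((b,(0,255,0)),(t,(0,0,255))):
        pts=np.array([proj(c,np.array(p)+[.4995,y,0]) for p in P]); 
        im=cv2.polylines(im,[np.round(pts*16).astype(int)],True,col,1,cv2.LINE_AA,4)
cv2.imwrite('pics/w2o.png',cv2.resize(im[90:260,260:390],None,fx=3.5,fy=3.5,interpolation=cv2.INTER_CUBIC))
E
```

```text
(no output)
```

View pics/w2o.png

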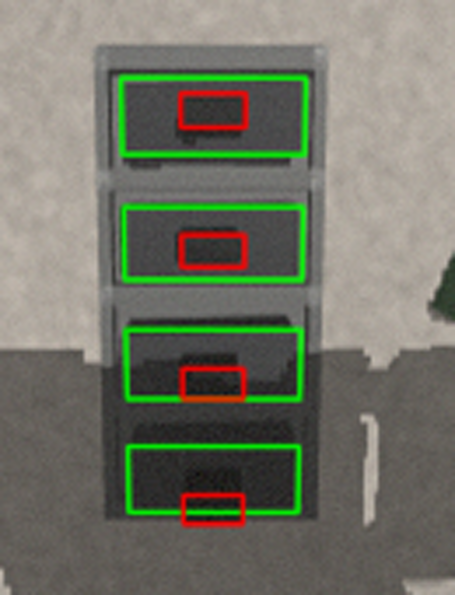

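>>> jog_arm:
  newtons: 20
  targets:
    - {"fingers": 45,"delta_pos": [0.0027,-0.0864,-0.05],"rotation": [0,0,0]}
    - {"fingers": 45,"delta_pos": [0.0027,-0.0864,-0.1],"rotation": [0,0,0]}
    - {"fingers": 45,"delta_pos": [0.0027,-0.0864,-0.14],"rotation": [0,0,0]}
    - {"fingers": 45,"delta_pos": [0.0027,-0.0864,-0.17],"rotation": [0,0,0]}
    - {"fingers": 45,"delta_pos": [0.0027,-0.0864,-0.196],"rotation": [0,0,0]}
    - {"fingers": 45,"delta_pos": [0.0027,-0.0864,-0.196],"rotation": [0,0,0]}
    - {"fingers": 0,"delta_pos": [0.0027,-0.0864,-0.196],"rotation": [0,0,0]}
    - {"fingers": 0,"delta_pos": [0.0027,-0.0864,-0.196],"rotation": [0,0,0]}
    - {"fingers": 0,"delta_pos": [0.0027,-0.0864,-0.196],"rotation": [0,0,0]}
    - {"fingers": 0,"delta_pos": [0.0027,-0.0864,-0.196],"rotation": [0,0,0]}

```text
time: 5.4
tcp_pos: [0.4999, 0.1435, 0.0704]
ee_rot: [-0.001, 0.708, -0.706, 0.0]
wrist_force: [-2.4, 0.8, 7.5]
grip_width: 0.0157
grip_force: 20.0
```

>>> jog_arm:
  targets:
    - {"fingers": 0,"delta_pos": [0,0,0.03],"rotation": [0,0,0]}
    - {"fingers": 0,"delta_pos": [0,0,0.07],"rotation": [0,0,0]}
    - {"fingers": 0,"delta_pos": [0,-0.02,0.105],"rotation": [0,0,0]}
    - {"fingers": 0,"delta_pos": [0.005,-0.07,0.105],"rotation": [0,0,-0.02]}
    - {"fingers": 0,"delta_pos": [0.01,-0.13,0.105],"rotation": [0,0,-0.04]}
    - {"fingers": 0,"delta_pos": [0.015,-0.19,0.105],"rotation": [0,0,-0.06]}
    - {"fingers": 0,"delta_pos": [0.02,-0.25,0.105],"rotation": [0,0,-0.08]}
    - {"fingers": 0,"delta_pos": [0.028,-0.3,0.105],"rotation": [0,0,-0.083]}
    - {"fingers": 0,"delta_pos": [0.028,-0.328,0.1],"rotation": [0,0,-0.083]}
    - {"fingers": 0,"delta_pos": [0.028,-0.328,0.06],"rotation": [0,0,-0.083]}
    - {"fingers": 0,"delta_pos": [0.028,-0.328,0.06],"rotation": [0,0,-0.083]}
    - {"fingers": 0,"delta_pos": [0.028,-0.328,0.06],"rotation": [0,0,-0.083]}

```text
time: 6.9
tcp_pos: [0.5281, -0.1846, 0.1305]
ee_rot: [-0.0, -0.678, 0.735, -0.0]
wrist_force: [-0.1, -1.0, -1.9]
grip_width: 0.0158
grip_force: 20.0
```

```bash
python3 look.py w3 block1:.065 rig:0 ; python3 - <<'E'
import cv2
im=cv2.imread('pics/w3.png')[0:480,160:480]; cv2.imwrite('pics/w3c.png',cv2.resize(im,None,fx=1.25,fy=1.25))
E
```

```text
6.9 [ 0.5281 -0.1846  0.1305] [-0.0001 -0.6782  0.7349 -0.0003] [ 0.0139  0.2736 -0.3984  0.0006 -0.8985 -0.0944]
block1 0.75 [318.3 262.4] [ 0.5316 -0.1841  0.065 ]
rig 0.58 [323.8 200.2] [ 0.5258 -0.2107  0.    ]
```

View pics/w3c.png

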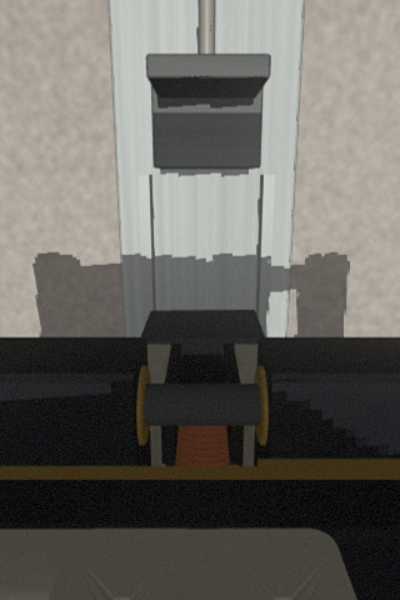

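The block hangs level above the gap with its lower front edge at crop row 310, which is full row ~248. The jaw is open at crop (207,130), and the rail inner lines are at crop columns 152 and 262.

```bash
python3 - <<'E'
from h import *
np.set_printoptions(precision=4,suppress=True)
im=cv2.imread('pics/w3.png'); s=bot.read_state(); c=cam('wrist',s)
g=cv2.GaussianBlur(cv2.cvtColor(im,cv2.COLOR_BGR2GRAY),(3,3),0).astype(float)
gx=np.gradient(g,axis=1); gy=np.gradient(g,axis=0)
f=lambda a,o,t:[(o+i,round(a[i],0)) for i in range(2,len(a)-2) if abs(a[i])>t and abs(a[i])==max(abs(a[i-2:i+3]))]
for r in (60,120,150,170,190,210,230,252,256,262): print(r,f(gx[r,235:405],235,5))
for x in (300,322,345): print(x,f(gy[30:280,x],30,6))
yaw=-.081; B=np.array([.5276,-.185]); 
for P in [(-.025,-.01,.065),(.025,-.01,.065),(-.025,-.01,.105),(.025,-.01,.105)]:
    v=R.from_euler('z',yaw).as_matrix()@[P[0],P[1],0]; print(P,proj(c,[s['tcp_pos'][0]+v[0],s['tcp_pos'][1]+v[1],P[2]]))
def L(y): return .5213+.081*(y+.2629)
for y in (-.26,-.23,-.21,-.2):
    print(y,[proj(c,[L(y)+d,y-.081*d,z]) for d,z in ((.03,.026),(-.03,.026),(.05,.012),(-.05,.012))])
E
```

```text
60 [(250, np.float64(16.0)), (277, np.float64(-41.0)), (376, np.float64(35.0)), (399, np.float64(-16.0))]
120 [(253, np.float64(18.0)), (282, np.float64(-49.0)), (368, np.float64(42.0)), (396, np.float64(-16.0))]
150 [(255, np.float64(16.0)), (279, np.float64(-45.0)), (282, np.float64(40.0)), (367, np.float64(-37.0)), (370, np.float64(46.0)), (394, np.float64(-14.0))]
170 [(256, np.float64(16.0)), (280, np.float64(-47.0)), (283, np.float64(40.0)), (366, np.float64(-40.0)), (369, np.float64(45.0)), (392, np.float64(-16.0))]
190 [(257, np.float64(15.0)), (280, np.float64(-41.0)), (283, np.float64(40.0)), (366, np.float64(-40.0)), (369, np.float64(44.0)), (392, np.float64(-14.0))]
210 [(246, np.float64(-8.0)), (256, np.float64(-14.0)), (283, np.float64(10.0)), (324, np.float64(6.0)), (365, np.float64(-10.0)), (368, np.float64(9.0)), (377, np.float64(26.0)), (391, np.float64(-16.0))]
230 [(258, np.float64(6.0)), (281, np.float64(-10.0)), (284, np.float64(12.0)), (365, np.float64(-10.0)), (368, np.float64(8.0))]
252 [(279, np.float64(-21.0)), (366, np.float64(17.0)), (372, np.float64(32.0
[... 1018 characters left out ...]
at64(-24.0)), (247, np.float64(-22.0))]
(-0.025, -0.01, 0.065) [366.2203 244.9649]
(0.025, -0.01, 0.065) [282.2585 244.8215]
(-0.025, -0.01, 0.105) [375.9218 268.4125]
(0.025, -0.01, 0.105) [273.4683 268.229 ]
-0.26 [array([279.5325, 130.7573]), array([371.912 , 130.8604]), array([252.7597, 131.1483]), array([398.3222, 131.3111])]
-0.23 [array([280.8687, 177.3268]), array([370.2018, 177.4419]), array([254.8611, 175.239 ]), array([395.8771, 175.4197])]
-0.21 [array([281.7115, 206.7038]), array([369.123 , 206.8259]), array([256.1906, 203.1344]), array([394.3303, 203.3255])]
-0.2 [array([282.1195, 220.9234]), array([368.6008, 221.0488]), array([256.8352, 216.6597]), array([393.5803, 216.8558])]
```

>>> jog_arm:
  targets:
    - {"fingers": 0,"delta_pos": [-0.001,-0.003,0],"rotation": [0,0,0]}
    - {"fingers": 0,"delta_pos": [-0.001,-0.003,-0.02],"rotation": [0,0,0]}
    - {"fingers": 0,"delta_pos": [-0.001,-0.003,-0.035],"rotation": [0,0,0]}
    - {"fingers": 0,"delta_pos": [-0.001,-0.003,-0.045],"rotation": [0,0,0]}
    - {"fingers": 0,"delta_pos": [-0.001,-0.003,-0.05],"rotation": [0,0,0]}
    - {"fingers": 0,"delta_pos": [-0.001,-0.003,-0.052],"rotation": [0,0,0]}
    - {"fingers": 0,"delta_pos": [-0.001,-0.003,-0.052],"rotation": [0,0,0]}

```text
time: 7.92
tcp_pos: [0.527, -0.1878, 0.0779]
ee_rot: [0.0, -0.678, 0.735, -0.0]
wrist_force: [0.3, 0.1, -1.2]
grip_width: 0.0158
grip_force: 20.0
```

>>> jog_arm:
  targets:
    - {"fingers": 0,"delta_pos": [0,0,-0.001],"rotation": [0,0,0]}
    - {"fingers": 45,"delta_pos": [0,0,-0.001],"rotation": [0,0,0]}
    - {"fingers": 45,"delta_pos": [0,0,-0.001],"rotation": [0,0,0]}
    - {"fingers": 45,"delta_pos": [0,0,-0.001],"rotation": [0,0,0]}
    - {"fingers": 45,"delta_pos": [0,0,0.03],"rotation": [0,0,0]}
    - {"fingers": 45,"delta_pos": [0,0,0.08],"rotation": [0,0,0]}
    - {"fingers": 45,"delta_pos": [0,0.02,0.11],"rotation": [0,0,0]}
    - {"fingers": 45,"delta_pos": [0,0.02,0.11],"rotation": [0,0,0]}
    - {"fingers": 45,"delta_pos": [0,0.02,0.11],"rotation": [0,0,0]}

```text
time: 9.05
tcp_pos: [0.5263, -0.1677, 0.1872]
ee_rot: [-0.0, -0.678, 0.735, 0.0]
wrist_force: [-0.2, -1.3, -0.5]
grip_width: 0.0394
grip_force: 0.0
```

```bash
python3 look.py w4 block1:.012 jaw_face:.032 pole:.012; python3 - <<'E'
import cv2
im=cv2.imread('pics/w4.png')[0:480,160:480]; cv2.imwrite('pics/w4c.png',cv2.resize(im,None,fx=1.25,fy=1.25))
E
```

```text
9.05 [ 0.5263 -0.1677  0.1872] [-0.     -0.678   0.7351  0.0002] [ 0.046   0.205  -0.343  -0.0003 -1.0231 -0.1266]
block1 0.66 [318.6 198.5] [ 0.5286 -0.188   0.012 ]
jaw_face 0.95 [321.8 113.8] [ 0.5202 -0.257   0.032 ]
jaw_face 0.51 [ 68.  136.8] [ 0.721 -0.256  0.032]
jaw_face 0.31 [321.9 220.2] [ 0.5269 -0.1728  0.032 ]
pole 0.87 [319.4 220.3] [ 0.5295 -0.1684  0.012 ]
```

View pics/w4c.png

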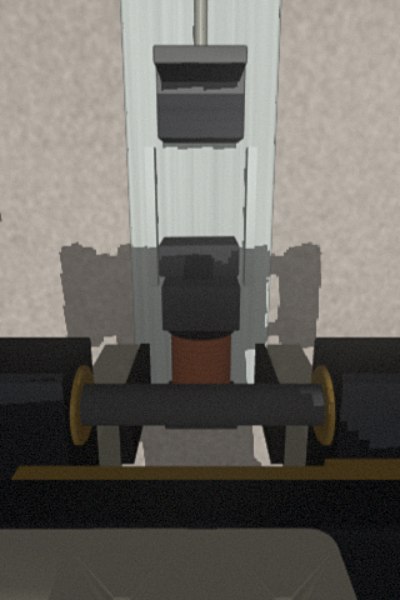

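The block stands upright between the rails. Its lower front edge is at crop row 237, clear of the jaw edge at row 142. Next is block two.

>>> jog_arm:
  targets:
    - {"fingers": 45,"delta_pos": [-0.005,0.06,0],"rotation": [0,0,0.02]}
    - {"fingers": 45,"delta_pos": [-0.01,0.12,0],"rotation": [0,0,0.04]}
    - {"fingers": 45,"delta_pos": [-0.015,0.18,0],"rotation": [0,0,0.06]}
    - {"fingers": 45,"delta_pos": [-0.02,0.24,0],"rotation": [0,0,0.083]}
    - {"fingers": 45,"delta_pos": [-0.0265,0.3,0],"rotation": [0,0,0.083]}
    - {"fingers": 45,"delta_pos": [-0.0265,0.3455,0],"rotation": [0,0,0.083]}
    - {"fingers": 45,"delta_pos": [-0.0265,0.3455,-0.04],"rotation": [0,0,0.083]}
    - {"fingers": 45,"delta_pos": [-0.0265,0.3455,-0.08],"rotation": [0,0,0.083]}
    - {"fingers": 45,"delta_pos": [-0.0265,0.3455,-0.105],"rotation": [0,0,0.083]}
    - {"fingers": 45,"delta_pos": [-0.0265,0.3455,-0.118],"rotation": [0,0,0.083]}
    - {"fingers": 45,"delta_pos": [-0.0265,0.3455,-0.118],"rotation": [0,0,0.083]}
    - {"fingers": 0,"delta_pos": [-0.0265,0.3455,-0.118],"rotation": [0,0,0.083]}
    - {"fingers": 0,"delta_pos": [-0.0265,0.3455,-0.118],"rotation": [0,0,0.083]}
    - {"fingers": 0,"delta_pos": [-0.0265,0.3455,-0.118],"rotation": [0,0,0.083]}
    - {"fingers": 0,"delta_pos": [-0.0265,0.3455,-0.118],"rotation": [0,0,0.083]}

```text
time: 11.12
tcp_pos: [0.5003, 0.1778, 0.0701]
ee_rot: [-0.0, 0.708, -0.706, 0.0]
wrist_force: [-1.8, 0.2, 4.7]
grip_width: 0.0159
grip_force: 20.0
```

```bash
python3 - <<'E'
from h import *
np.set_printoptions(precision=4,suppress=True)
im=cv2.imread('pics/w4.png')
c=cam('wrist',dict(tcp_pos=[.5263,-.1677,.1872],ee_rot=[0,-.678,.7351,.0002]))
g=cv2.GaussianBlur(cv2.cvtColor(im,cv2.COLOR_BGR2GRAY),(3,3),0).astype(float)
gx=np.gradient(g,axis=1); gy=np.gradient(g,axis=0)
f=lambda a,o,t:[(o+i,round(a[i],0)) for i in range(2,len(a)-2) if abs(a[i])>t and abs(a[i])==max(abs(a[i-2:i+3]))]
for r in (140,170,195,205): print(r,f(gx[r,250:390],250,5))
for x in (310,340): print(x,f(gy[100:280,x],100,5))
for p,z in (((322,113.5),.052),((320,190),.012),((320,224),.052)): print(p,z,atz(c,p,z))
E
```

```text
140 [(263, np.float64(16.0)), (283, np.float64(-44.0)), (286, np.float64(34.0)), (357, np.float64(44.0)), (378, np.float64(-20.0))]
170 [(264, np.float64(20.0)), (286, np.float64(36.0)), (354, np.float64(-38.0)), (357, np.float64(44.0)), (377, np.float64(-15.0))]
195 [(255, np.float64(-10.0)), (261, np.float64(-12.0)), (265, np.float64(30.0)), (284, np.float64(-38.0)), (288, np.float64(-25.0)), (350, np.float64(49.0)), (353, np.float64(-37.0)), (356, np.float64(42.0)), (370, np.float64(-10.0)), (373, np.float64(13.0)), (376, np.float64(-18.0))]
205 [(285, np.float64(-12.0)), (289, np.float64(-7.0)), (329, np.float64(10.0)), (344, np.float64(-6.0)), (351, np.float64(20.0))]
310 [(110, np.float64(-13.0)), (114, np.float64(25.0)), (118, np.float64(30.0)), (189, np.float64(-48.0)), (196, np.float64(7.0)), (203, np.float64(-10.0)), (264, np.float64(-6.0)), (271, np.float64(10.0))]
340 [(110, np.float64(-12.0)), (114, np.float64(22.0)), (118, np.float64(32.0)), (189, np.float64(-46.0)), (196, np.float64(8.0)), (210, np.float64(-8.0)), (264, np.float64(-6.0)), (269, np.float64(10.0))]
(322, 113.5) 0.052 [ 0.5202 -0.2561  0.052 ]
(320, 190) 0.012 [ 0.5267 -0.1955  0.012 ]
(320, 224) 0.052 [ 0.5283 -0.1744  0.052 ]
```

>>> jog_arm:
  targets:
    - {"fingers": 0,"delta_pos": [0,0,0.03],"rotation": [0,0,0]}
    - {"fingers": 0,"delta_pos": [0,0,0.07],"rotation": [0,0,0]}
    - {"fingers": 0,"delta_pos": [0,-0.02,0.105],"rotation": [0,0,0]}
    - {"fingers": 0,"delta_pos": [0.005,-0.07,0.105],"rotation": [0,0,-0.02]}
    - {"fingers": 0,"delta_pos": [0.01,-0.13,0.105],"rotation": [0,0,-0.04]}
    - {"fingers": 0,"delta_pos": [0.015,-0.19,0.105],"rotation": [0,0,-0.06]}
    - {"fingers": 0,"delta_pos": [0.02,-0.25,0.105],"rotation": [0,0,-0.08]}
    - {"fingers": 0,"delta_pos": [0.025,-0.31,0.105],"rotation": [0,0,-0.083]}
    - {"fingers": 0,"delta_pos": [0.025,-0.36,0.105],"rotation": [0,0,-0.083]}
    - {"fingers": 0,"delta_pos": [0.025,-0.39,0.105],"rotation": [0,0,-0.083]}
    - {"fingers": 0,"delta_pos": [0.025,-0.39,0.105],"rotation": [0,0,-0.083]}
    - {"fingers": 0,"delta_pos": [0.025,-0.39,0.07],"rotation": [0,0,-0.083]}
    - {"fingers": 0,"delta_pos": [0.025,-0.39,0.04],"rotation": [0,0,-0.083]}
    - {"fingers": 0,"delta_pos": [0.025,-0.39,0.02],"rotation": [0,0,-0.083]}
    - {"fingers": 0,"delta_pos": [0.025,-0.39,0.012],"rotation": [0,0,-0.083]}
    - {"fingers": 0,"delta_pos": [0.025,-0.39,0.008],"rotation": [0,0,-0.083]}
    - {"fingers": 0,"delta_pos": [0.025,-0.39,0.008],"rotation": [0,0,-0.083]}

```text
time: 13.25
tcp_pos: [0.5255, -0.2121, 0.078]
ee_rot: [0.0, -0.678, 0.735, -0.0]
wrist_force: [0.3, -0.2, -2.4]
grip_width: 0.0157
grip_force: 20.0
```

>>> jog_arm:
  targets:
    - {"fingers": 0,"delta_pos": [0,0,-0.001],"rotation": [0,0,0]}
    - {"fingers": 45,"delta_pos": [0,0,-0.001],"rotation": [0,0,0]}
    - {"fingers": 45,"delta_pos": [0,0,-0.001],"rotation": [0,0,0]}
    - {"fingers": 45,"delta_pos": [0,0,-0.001],"rotation": [0,0,0]}
    - {"fingers": 45,"delta_pos": [0,0,0.03],"rotation": [0,0,0]}
    - {"fingers": 45,"delta_pos": [0,0,0.08],"rotation": [0,0,0]}
    - {"fingers": 45,"delta_pos": [0,0.03,0.11],"rotation": [0,0,0]}
    - {"fingers": 45,"delta_pos": [0,0.045,0.11],"rotation": [0,0,0]}
    - {"fingers": 45,"delta_pos": [0,0.045,0.11],"rotation": [0,0,0]}

```text
time: 14.38
tcp_pos: [0.5249, -0.1664, 0.1874]
ee_rot: [0.0, -0.678, 0.735, 0.0]
wrist_force: [-0.3, -0.3, -0.1]
grip_width: 0.0393
grip_force: 0.0
```

```bash
python3 look.py w5; cat > edges.py <<'E'
from h import *
import sys
np.set_printoptions(precision=4,suppress=True)
im=cv2.imread(f'pics/{sys.argv[1]}.png'); c=cam('wrist')
g=cv2.GaussianBlur(cv2.cvtColor(im,cv2.COLOR_BGR2GRAY),(3,3),0).astype(float)
gy=np.gradient(g,axis=0); gx=np.gradient(g,axis=1)
f=lambda a,o,t:[(o+i,round(a[i])) for i in range(2,len(a)-2) if abs(a[i])>t and abs(a[i])==max(abs(a[i-2:i+3]))]
for x in (305,318,340):
    for r,v in f(gy[40:300,x],40,5): print(x,r,v,'y@.012 %.4f @.052 %.4f @.086 %.4f @.096 %.4f'%tuple(atz(c,(x,r),z)[1] for z in (.012,.052,.086,.096)))
for r in map(int,sys.argv[2:]): print(r,f(gx[r,240:400],240,6))
E
python3 edges.py w5 130 150 160 170
```

```text
14.375 [ 0.5249 -0.1664  0.1874] [ 0.0002 -0.6784  0.7347  0.0001] [ 0.0485  0.2018 -0.3465 -0.0004 -1.0223 -0.128 ]
305 47 -28 y@.012 -0.3085 @.052 -0.2995 @.086 -0.2918 @.096 -0.2896
305 63 7 y@.012 -0.2969 @.052 -0.2894 @.086 -0.2830 @.096 -0.2811
305 64 7 y@.012 -0.2962 @.052 -0.2888 @.086 -0.2824 @.096 -0.2806
305 68 24 y@.012 -0.2933 @.052 -0.2862 @.086 -0.2802 @.096 -0.2784
305 73 -14 y@.012 -0.2896 @.052 -0.2830 @.086 -0.2774 @.096 -0.2757
305 108 -12 y@.012 -0.2631 @.052 -0.2599 @.086 -0.2572 @.096 -0.2563
305 112 23 y@.012 -0.2600 @.052 -0.2572 @.086 -0.2548 @.096 -0.2541
305 117 36 y@.012 -0.2561 @.052 -0.2538 @.086 -0.2518 @.096 -0.2512
305 157 -50 y@.012 -0.2238 @.052 -0.2256 @.086 -0.2271 @.096 -0.2275
305 168 -8 y@.012 -0.2145 @.052 -0.2175 @.086 -0.2201 @.096 -0.2208
305 169 -8 y@.012 -0.2137 @.052 -0.2168 @.086 -0.2194 @.096 -0.2202
305 185 36 y@.012 -0.2000 @.052 -0.2048 @.086 -0.2090 @.096 -0.2102
305 188 -46 y@.012 -0.1974 @.052 -0.2026 @.086 -0.2070 @.096 -0.2083
305 194 8 y@.012 -0.1922 @.052 -0.1980 @.086 -0.2030 @.096 -0.2044
305 201 -6 y@.012 -0.1860 @.052 -0
[... 2031 characters left out ...]
 @.052 -0.2027 @.086 -0.2071 @.096 -0.2084
340 188 -39 y@.012 -0.1950 @.052 -0.2004 @.086 -0.2051 @.096 -0.2065
340 194 10 y@.012 -0.1897 @.052 -0.1959 @.086 -0.2011 @.096 -0.2026
340 211 -8 y@.012 -0.1746 @.052 -0.1826 @.086 -0.1895 @.096 -0.1915
340 263 -6 y@.012 -0.1258 @.052 -0.1401 @.086 -0.1522 @.096 -0.1558
340 267 9 y@.012 -0.1218 @.052 -0.1366 @.086 -0.1492 @.096 -0.1529
130 [(261, 16), (281, -44), (356, 34), (377, -17)]
150 [(262, 15), (281, -38), (284, 40), (353, -37), (356, 44), (376, -18)]
160 [(262, 21), (282, -49), (349, 43), (353, -33), (356, 36), (375, -14)]
170 [(262, 14), (263, 14), (282, -48), (304, -12), (327, 12), (349, 46), (352, -39), (355, 45), (374, -24), (377, 17)]
```

View pics/w5.png

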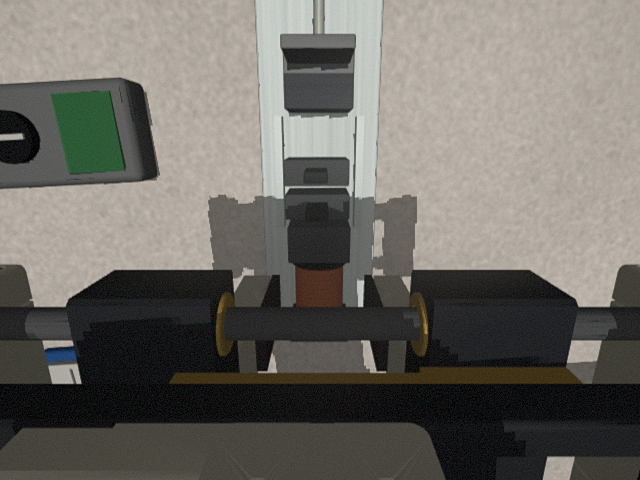

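Both blocks stand upright in the gap, with lower front edges at rows 157 and 188. There is about 34 mm of room left in front of the open jaw at row 113, so I'm fetching the third block.

>>> jog_arm:
  targets:
    - {"fingers": 45,"delta_pos": [-0.005,0.06,0],"rotation": [0,0,0.02]}
    - {"fingers": 45,"delta_pos": [-0.01,0.12,0],"rotation": [0,0,0.04]}
    - {"fingers": 45,"delta_pos": [-0.015,0.18,0],"rotation": [0,0,0.06]}
    - {"fingers": 45,"delta_pos": [-0.02,0.24,0],"rotation": [0,0,0.083]}
    - {"fingers": 45,"delta_pos": [-0.0255,0.3,0],"rotation": [0,0,0.083]}
    - {"fingers": 45,"delta_pos": [-0.0255,0.35,0],"rotation": [0,0,0.083]}
    - {"fingers": 45,"delta_pos": [-0.0255,0.378,0],"rotation": [0,0,0.083]}
    - {"fingers": 45,"delta_pos": [-0.0255,0.378,-0.04],"rotation": [0,0,0.083]}
    - {"fingers": 45,"delta_pos": [-0.0255,0.378,-0.08],"rotation": [0,0,0.083]}
    - {"fingers": 45,"delta_pos": [-0.0255,0.378,-0.105],"rotation": [0,0,0.083]}
    - {"fingers": 45,"delta_pos": [-0.0255,0.378,-0.118],"rotation": [0,0,0.083]}
    - {"fingers": 45,"delta_pos": [-0.0255,0.378,-0.118],"rotation": [0,0,0.083]}
    - {"fingers": 0,"delta_pos": [-0.0255,0.378,-0.118],"rotation": [0,0,0.083]}
    - {"fingers": 0,"delta_pos": [-0.0255,0.378,-0.118],"rotation": [0,0,0.083]}
    - {"fingers": 0,"delta_pos": [-0.0255,0.378,-0.118],"rotation": [0,0,0.083]}
    - {"fingers": 0,"delta_pos": [-0.0255,0.378,-0.118],"rotation": [0,0,0.083]}

```text
time: 16.42
tcp_pos: [0.4998, 0.2109, 0.0702]
ee_rot: [-0.0, 0.708, -0.706, 0.0]
wrist_force: [-2.1, -0.5, 4.0]
grip_width: 0.0163
grip_force: 20.0
```

>>> jog_arm:
  targets:
    - {"fingers": 0,"delta_pos": [0,0,0.03],"rotation": [0,0,0]}
    - {"fingers": 0,"delta_pos": [0,0,0.07],"rotation": [0,0,0]}
    - {"fingers": 0,"delta_pos": [0,-0.02,0.11],"rotation": [0,0,0]}
    - {"fingers": 0,"delta_pos": [0.005,-0.07,0.11],"rotation": [0,0,-0.02]}
    - {"fingers": 0,"delta_pos": [0.01,-0.13,0.11],"rotation": [0,0,-0.04]}
    - {"fingers": 0,"delta_pos": [0.015,-0.19,0.11],"rotation": [0,0,-0.06]}
    - {"fingers": 0,"delta_pos": [0.02,-0.25,0.11],"rotation": [0,0,-0.08]}
    - {"fingers": 0,"delta_pos": [0.023,-0.31,0.11],"rotation": [0,0,-0.083]}
    - {"fingers": 0,"delta_pos": [0.023,-0.37,0.11],"rotation": [0,0,-0.083]}
    - {"fingers": 0,"delta_pos": [0.023,-0.42,0.11],"rotation": [0,0,-0.083]}
    - {"fingers": 0,"delta_pos": [0.023,-0.45,0.11],"rotation": [0,0,-0.083]}
    - {"fingers": 0,"delta_pos": [0.023,-0.45,0.11],"rotation": [0,0,-0.083]}
    - {"fingers": 0,"delta_pos": [0.023,-0.45,0.07],"rotation": [0,0,-0.083]}
    - {"fingers": 0,"delta_pos": [0.023,-0.45,0.04],"rotation": [0,0,-0.083]}
    - {"fingers": 0,"delta_pos": [0.023,-0.45,0.02],"rotation": [0,0,-0.083]}
    - {"fingers": 0,"delta_pos": [0.023,-0.45,0.012],"rotation": [0,0,-0.083]}
    - {"fingers": 0,"delta_pos": [0.023,-0.45,0.008],"rotation": [0,0,-0.083]}
    - {"fingers": 0,"delta_pos": [0.023,-0.45,0.008],"rotation": [0,0,-0.083]}

```text
time: 18.68
tcp_pos: [0.523, -0.2392, 0.078]
ee_rot: [0.0, -0.678, 0.735, -0.0]
wrist_force: [0.7, 0.4, -2.7]
grip_width: 0.0158
grip_force: 20.0
```

>>> jog_arm:
  targets:
    - {"fingers": 0,"delta_pos": [0,0,-0.001],"rotation": [0,0,0]}
    - {"fingers": 45,"delta_pos": [0,0,-0.001],"rotation": [0,0,0]}
    - {"fingers": 45,"delta_pos": [0,0,-0.001],"rotation": [0,0,0]}
    - {"fingers": 45,"delta_pos": [0,0,-0.001],"rotation": [0,0,0]}
    - {"fingers": 45,"delta_pos": [0,0,0.03],"rotation": [0,0,0]}
    - {"fingers": 45,"delta_pos": [0,0,0.08],"rotation": [0,0,0]}
    - {"fingers": 0,"delta_pos": [0,0.03,0.11],"rotation": [0,0,0]}
    - {"fingers": 0,"delta_pos": [0,0.045,0.11],"rotation": [0,0,0]}
    - {"fingers": 0,"delta_pos": [0,0.045,0.11],"rotation": [0,0,0]}

```text
time: 19.8
tcp_pos: [0.5224, -0.1934, 0.1874]
ee_rot: [0.0, -0.678, 0.735, 0.0]
wrist_force: [-0.4, 0.7, -0.3]
grip_width: 0.0148
grip_force: 0.0
```

```bash
python3 look.py w6 jaw_handle:.096 jaw_face:.032; python3 edges.py w6 195 205| grep -v "^305\|^340"; python3 - <<'E'
import cv2
im=cv2.imread('pics/w6.png')[30:330,200:440]; cv2.imwrite('pics/w6c.png',cv2.resize(im,None,fx=2,fy=2))
E
```

```text
19.8 [ 0.5224 -0.1934  0.1874] [ 0.0001 -0.6784  0.7347  0.0001] [-0.0033  0.2121 -0.333  -0.0004 -1.0256 -0.0762]
jaw_handle 0.91 [316.3  90.4] [ 0.5191 -0.2922  0.096 ]
jaw_face 0.67 [317.7 145.5] [ 0.5216 -0.2592  0.032 ]
318 82 -34 y@.012 -0.3096 @.052 -0.3040 @.086 -0.2992 @.096 -0.2978
318 97 -24 y@.012 -0.2983 @.052 -0.2941 @.086 -0.2906 @.096 -0.2895
318 108 24 y@.012 -0.2898 @.052 -0.2867 @.086 -0.2841 @.096 -0.2833
318 113 -16 y@.012 -0.2860 @.052 -0.2833 @.086 -0.2811 @.096 -0.2805
318 149 36 y@.012 -0.2571 @.052 -0.2582 @.086 -0.2591 @.096 -0.2594
318 159 -56 y@.012 -0.2489 @.052 -0.2510 @.086 -0.2528 @.096 -0.2533
318 170 -12 y@.012 -0.2396 @.052 -0.2429 @.086 -0.2457 @.096 -0.2465
318 175 7 y@.012 -0.2354 @.052 -0.2392 @.086 -0.2425 @.096 -0.2434
318 186 8 y@.012 -0.2259 @.052 -0.2310 @.086 -0.2353 @.096 -0.2365
318 189 -8 y@.012 -0.2233 @.052 -0.2287 @.086 -0.2333 @.096 -0.2346
318 195 10 y@.012 -0.2181 @.052 -0.2241 @.086 -0.2293 @.096 -0.2308
318 203 -14 y@.012 -0.2110 @.052 -0.2179 @.086 -0.2239 @.096 -0.2256
318 293 -7 y@.012 -0.1252 @.052 -0.1431 @.086 -0.1584 @.096 -0.1628
195 [(263, 22), (283, -54), (347, 40), (354, 34), (374, -20)]
205 [(283, -21), (326, 11), (348, 24), (352, -8), (354, 8), (362, 24), (373, -12)]
```

View pics/w6c.png

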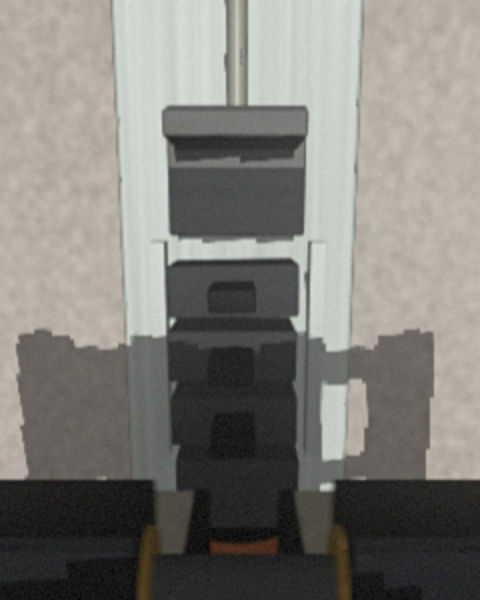

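All three blocks stand square between the rails. The handle's rear top edge is at full row 82, which puts it at y ≈ -0.298. Next, closed fingers go behind the handle.

>>> jog_arm:
  newtons: 20
  targets:
    - {"fingers": 0,"delta_pos": [-0.002,-0.05,0],"rotation": [0,0,0]}
    - {"fingers": 0,"delta_pos": [-0.004,-0.1,0],"rotation": [0,0,0]}
    - {"fingers": 0,"delta_pos": [-0.006,-0.134,0],"rotation": [0,0,0]}
    - {"fingers": 0,"delta_pos": [-0.006,-0.134,0],"rotation": [0,0,0]}
    - {"fingers": 0,"delta_pos": [-0.006,-0.134,-0.05],"rotation": [0,0,0]}
    - {"fingers": 0,"delta_pos": [-0.006,-0.134,-0.085],"rotation": [0,0,0]}
    - {"fingers": 0,"delta_pos": [-0.006,-0.134,-0.104],"rotation": [0,0,0]}
    - {"fingers": 0,"delta_pos": [-0.006,-0.134,-0.104],"rotation": [0,0,0]}
    - {"fingers": 0,"delta_pos": [-0.006,-0.134,-0.104],"rotation": [0,0,0]}

```text
time: 21.08
tcp_pos: [0.5171, -0.3284, 0.0841]
ee_rot: [-0.0, -0.678, 0.735, -0.0]
wrist_force: [0.5, 0.3, 0.9]
grip_width: 0.0002
grip_force: 0.0
```

>>> jog_arm:
  targets:
    - {"fingers": 0,"delta_pos": [0.0006,0.008,0],"rotation": [0,0,0]}
    - {"fingers": 0,"delta_pos": [0.001,0.014,0],"rotation": [0,0,0]}
    - {"fingers": 0,"delta_pos": [0.0014,0.018,0],"rotation": [0,0,0]}
    - {"fingers": 0,"delta_pos": [0.0017,0.021,0],"rotation": [0,0,0]}
    - {"fingers": 0,"delta_pos": [0.002,0.024,0],"rotation": [0,0,0]}
    - {"fingers": 0,"delta_pos": [0.0022,0.027,0],"rotation": [0,0,0]}
    - {"fingers": 0,"delta_pos": [0.0024,0.03,0],"rotation": [0,0,0]}
    - {"fingers": 0,"delta_pos": [0.0026,0.032,0],"rotation": [0,0,0]}
    - {"fingers": 0,"delta_pos": [0.0028,0.034,0],"rotation": [0,0,0]}
    - {"fingers": 0,"delta_pos": [0.0029,0.036,0],"rotation": [0,0,0]}
    - {"fingers": 0,"delta_pos": [0.0031,0.038,0],"rotation": [0,0,0]}
    - {"fingers": 0,"delta_pos": [0.0031,0.038,0],"rotation": [0,0,0]}
    - {"fingers": 0,"delta_pos": [0.0031,0.038,0],"rotation": [0,0,0]}

```text
time: 22.7
tcp_pos: [0.5199, -0.2903, 0.0836]
ee_rot: [0.0, -0.678, 0.735, -0.0]
wrist_force: [-0.5, -4.7, 3.2]
grip_width: 0.0002
grip_force: 2.2
```

Contact is made: the wrist reads 4.7 N against the push, which is spring and block friction. Now advancing in 1 mm steps.

>>> jog_arm:
  targets:
    - {"fingers": 0,"delta_pos": [0.0001,0.001,0],"rotation": [0,0,0]}
    - {"fingers": 0,"delta_pos": [0.0002,0.002,0],"rotation": [0,0,0]}
    - {"fingers": 0,"delta_pos": [0.0002,0.003,0],"rotation": [0,0,0]}
    - {"fingers": 0,"delta_pos": [0.0003,0.004,0],"rotation": [0,0,0]}
    - {"fingers": 0,"delta_pos": [0.0003,0.004,0],"rotation": [0,0,0]}
    - {"fingers": 0,"delta_pos": [0.0003,0.004,0],"rotation": [0,0,0]}

```text
time: 23.45
tcp_pos: [0.5202, -0.2866, 0.0837]
ee_rot: [-0.0, -0.678, 0.735, -0.0]
wrist_force: [-0.0, -6.0, 3.4]
grip_width: 0.0003
grip_force: 2.9
```

>>> jog_arm:
  targets:
    - {"fingers": 0,"delta_pos": [0.0001,0.001,0],"rotation": [0,0,0]}
    - {"fingers": 0,"delta_pos": [0.0001,0.0015,0],"rotation": [0,0,0]}
    - {"fingers": 0,"delta_pos": [0.0002,0.002,0],"rotation": [0,0,0]}
    - {"fingers": 0,"delta_pos": [0.0002,0.002,0],"rotation": [0,0,0]}

```text
time: 23.95
tcp_pos: [0.5203, -0.2848, 0.0836]
ee_rot: [-0.0, -0.678, 0.735, -0.0]
wrist_force: [-0.8, -7.0, 2.8]
grip_width: 0.0005
grip_force: 3.7
```

>>> jog_arm:
  targets:
    - {"fingers": 0,"delta_pos": [0.0001,0.001,0],"rotation": [0,0,0]}
    - {"fingers": 0,"delta_pos": [0.0001,0.0015,0],"rotation": [0,0,0]}
    - {"fingers": 0,"delta_pos": [0.0002,0.002,0],"rotation": [0,0,0]}
    - {"fingers": 0,"delta_pos": [0.0002,0.002,0],"rotation": [0,0,0]}

```text
time: 24.45
tcp_pos: [0.5205, -0.2829, 0.0837]
ee_rot: [-0.0, -0.678, 0.735, -0.0]
wrist_force: [-0.8, -7.8, 2.9]
grip_width: 0.0005
grip_force: 3.9
```

>>> jog_arm:
  targets:
    - {"fingers": 0,"delta_pos": [0.0001,0.001,0],"rotation": [0,0,0]}
    - {"fingers": 0,"delta_pos": [0.0001,0.0015,0],"rotation": [0,0,0]}
    - {"fingers": 0,"delta_pos": [0.0002,0.002,0],"rotation": [0,0,0]}
    - {"fingers": 0,"delta_pos": [0.0002,0.002,0],"rotation": [0,0,0]}

```text
time: 24.95
tcp_pos: [0.5206, -0.2809, 0.0837]
ee_rot: [-0.0, -0.678, 0.735, -0.0]
wrist_force: [-0.1, -7.9, 2.4]
grip_width: 0.0007
grip_force: 4.0
```

```bash
python3 look.py w7 jaw_face:.032; python3 -c "
from h import *
im=bot.snapshot('side'); cv2.imwrite('pics/s7.png',im); t=bot.snapshot('top')
a=cv2.resize(im[130:290,290:450],(480,480),interpolation=2); b=cv2.resize(cv2.imread('pics/w7.png')[100:340,200:440],(480,480)); cv2.imwrite('pics/s7c.png',cv2.resize(np.hstack([a,b]),(800,400)))
for c in ('top','side'):
  for n in ('jaw_face','pole_face','jaw_handle'): print(c,n,[(round(d['score'],2),d['point']) for d in bot.mark_of(c,n)][:1])"
```

```text
24.95 [ 0.5206 -0.2809  0.0837] [-0.0002 -0.6779  0.7352 -0.0003] [-0.1642  0.3748 -0.3754  0.001  -0.8205  0.0825]
top jaw_face [(0.79, [414.3, 274.1])]
top pole_face [(0.55, [410.2, 274.5])]
top jaw_handle [(0.61, [439.4, 272.7])]
side jaw_face [(0.72, [372.2, 214.0])]
side pole_face [(0.59, [363.4, 224.2])]
side jaw_handle [(0.65, [380.9, 189.7])]
```

View pics/s7c.png

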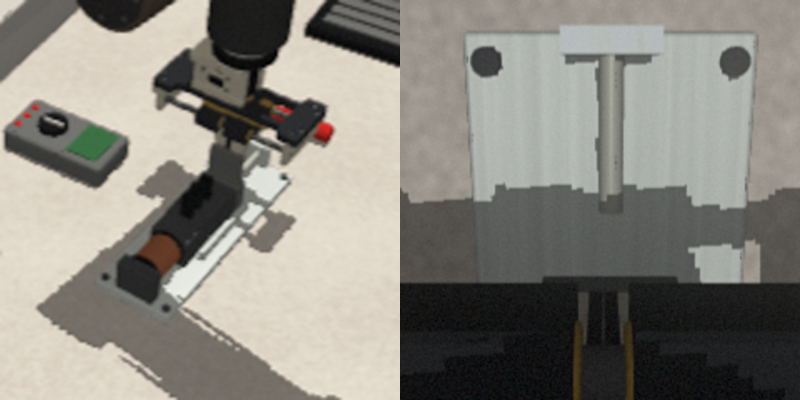

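The side crop shows three blocks in an upright row between the jaw and the core, nearly closed, with the fingers only on the handle.

>>> jog_arm:
  targets:
    - {"fingers": 0,"delta_pos": [0.0001,0.0005,0],"rotation": [0,0,0]}
    - {"fingers": 0,"delta_pos": [0.0001,0.001,0],"rotation": [0,0,0]}
    - {"fingers": 0,"delta_pos": [0.0001,0.001,0],"rotation": [0,0,0]}

```text
time: 25.82
tcp_pos: [0.5207, -0.2799, 0.0836]
ee_rot: [-0.0, -0.678, 0.735, -0.0]
wrist_force: [-0.3, -7.3, 2.6]
grip_width: 0.0003
grip_force: 4.1
```

>>> jog_arm:
  targets:
    - {"fingers": 0,"delta_pos": [0.0001,0.0005,0],"rotation": [0,0,0]}
    - {"fingers": 0,"delta_pos": [0.0001,0.001,0],"rotation": [0,0,0]}
    - {"fingers": 0,"delta_pos": [0.0001,0.001,0],"rotation": [0,0,0]}

```text
time: 26.2
tcp_pos: [0.5208, -0.2794, 0.0837]
ee_rot: [-0.0, -0.678, 0.735, -0.0]
wrist_force: [-0.9, -11.8, 2.3]
grip_width: 0.0005
grip_force: 5.5
```

>>> jog_arm:
  targets:
    - {"fingers": 0,"delta_pos": [0,0.0005,0],"rotation": [0,0,0]}
    - {"fingers": 0,"delta_pos": [0,0.001,0],"rotation": [0,0,0]}
    - {"fingers": 0,"delta_pos": [0,0.001,0],"rotation": [0,0,0]}
    - {"fingers": 0,"delta_pos": [0,0.001,0],"rotation": [0,0,0]}

```text
time: 26.7
tcp_pos: [0.5208, -0.2793, 0.0837]
ee_rot: [-0.001, -0.678, 0.735, -0.001]
wrist_force: [-1.3, -16.6, 0.9]
grip_width: 0.0005
grip_force: 8.3
```

```bash
python3 - <<'E'
from h import *
np.set_printoptions(precision=4,suppress=True)
s=cam('side');t=cam('top')
print('jaw face side',atz(s,(380,208),.032),atz(s,(372.2,214),.032)); print('handle side',atz(s,(387,186),.096),atz(s,(380.9,189.7),.096))
print('pole side',atz(s,(362,224),.032),atz(s,(363.4,224.2),.032)); print('jf top',atz(t,(429,276),.032),atz(t,(414.3,274.1),.032))
im=bot.snapshot('side'); cv2.imwrite('pics/s8.png',im); a=cv2.imread('pics/side0.png')
# grey profile along the jaw/blocks top-edge centreline offset (x +15mm, z=.052), rig y from pole back to jaw
L=lambda y,d:np.array([.5219+.081*(y+.2629)+d,y-.081*d,.052])
for d in(-.015,.015):
  for n,i in(('before',a),('now',im)):
    g=cv2.cvtColor(i,cv2.COLOR_BGR2GRAY).astype(np.float32); ys=np.arange(-.15,-.29,-.003)
    p=np.array([proj(s,L(y,d)) for y in ys],np.float32); print(d,n,[int(v) for v in cv2.remap(g,p[:,0],p[:,1],1).ravel()])
st=bot.read_state(); print(st['wrist_force'],st['time'])
for d in bot.mark_of('side','block1'): print(d['score'],atz(s,d['point'],.012))
E
```

```text
jaw face side [ 0.5086 -0.2558  0.032 ] [ 0.517 -0.219  0.032]
handle side [ 0.5088 -0.2893  0.096 ] [ 0.517 -0.264  0.096]
pole side [ 0.5235 -0.1643  0.032 ] [ 0.5196 -0.1658  0.032 ]
jf top [ 0.5162 -0.2604  0.032 ] [ 0.5204 -0.2271  0.032 ]
-0.015 before [67, 68, 69, 69, 72, 105, 154, 196, 206, 206, 207, 207, 206, 206, 206, 207, 205, 205, 206, 206, 203, 179, 127, 62, 36, 34, 33, 32, 33, 33, 33, 33, 31, 33, 37, 47, 63, 69, 68, 67, 67, 67, 70, 76, 77, 60, 51]
-0.015 now [40, 40, 40, 40, 40, 38, 39, 39, 38, 38, 39, 41, 41, 40, 38, 38, 39, 40, 41, 41, 40, 39, 38, 38, 38, 38, 39, 40, 40, 40, 39, 38, 41, 44, 50, 56, 59, 57, 57, 57, 59, 58, 56, 55, 61, 87, 115]
0.015 before [69, 71, 73, 71, 77, 98, 146, 186, 194, 190, 190, 190, 190, 191, 194, 192, 194, 194, 195, 197, 194, 191, 181, 187, 184, 192, 202, 208, 208, 200, 180, 161, 132, 101, 58, 48, 64, 71, 70, 70, 69, 71, 73, 79, 78, 65, 55]
0.015 now [41, 41, 43, 42, 42, 40, 41, 41, 39, 39, 40, 40, 37, 36, 30, 25, 21, 15, 13, 16, 17, 16, 17, 15, 14, 9, 10, 13, 18, 16, 16, 12, 12, 14, 21, 36, 54, 60, 59, 57, 56, 56, 56, 55, 56, 57, 57]
[ -0.9115 -16.2694   0.7789] 26.75
0.86 [0.3951 0.2092 0.012 ]
0.81 [0.4947 0.2455 0.012 ]
0.65 [0.4394 0.3254 0.012 ]
0.55 [ 0.5204 -0.1819  0.012 ]
0.54 [ 0.5268 -0.2241  0.012 ]
0.53 [ 0.5301 -0.1982  0.012 ]
```

```bash
python3 -c "
from station import bot
print(bot.job_done())"
```

```text
the job is handed in; nothing more can be done
None
```

I put three ferrite blocks upright in the gap, clamped them by pushing the handle with about 16 N (jaw at an estimated 26 mm of 32 mm), and handed the job in at about 27 s; the fourth block is still in the tray, and no verdict came back.

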